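Put away the blue glass

ROBOT

A 6-joint arm with a two-finger parallel gripper is mounted at the origin on the work surface. World frame = base frame: x ahead of the robot, y to its left, z up, the work surface at z = 0. Lengths are in m, angles in degrees, forces in N, time in s.
With the tool pointing down it reaches from about 0.25 to 0.725 m from the base axis. Payload 9.7 kg.
Tool frame: the origin (TCP) lies on the centre line of the jaws, within the pads' length; the fingertips stand ahead of it and the grasp point (between the pads) lies 3 mm ahead of it (tcp_to_tips is the z of the fingertips in the tool frame, in m); z points along the fingers, y is the line along which they close (so a half turn about z gives the same grasp; the last joint's range is limited). The gripper opens to 85 mm and grips with 20 to 120 N. Pads are 22 mm wide; open, the fingers measure 114 mm over their backs; the gripper's body (76 mm by 85 mm) begins 54 mm behind the grasp point. The pads swing forward as they close: fully open they stand 13 mm farther back than shut.
Start: joints at [77.12, 4.979, 10.078, 95.1, 0, 90], TCP at [0.123, 0.536, 0.253] pointing down, gripper open.
Joint ranges: [-179.16, 179.16], [-48.56, 103.87], [-65.8, 70.77], [-126.05, 130.52], [-82.76, 87.17], [-180, 180]. Speed limits (degrees/s): [127.2, 127.2, 147.25, 180, 180, 180].

INTERFACE

Orientations are given as [roll, pitch, yaw] about the fixed x, y, z axes, in that order (R = Rz(yaw) Ry(pitch) Rx(roll)).
In Python, from station import * gives the robot as it stands.
- The arm moves only by the tool carry_out, never from a script. Its argument "plan" is a list of rows, each a list of 7 numbers: the gripper command: -1 is fully open, 1 is shut, values between are in proportion, then the shift along the world's x, y, z in m, then the turn, a rotation vector about the world's x, y, z in units of 6 degrees (1.0 is 6 degrees). A call has exactly 8 rows; each row is the pose to reach, as a shift and turn from the pose commanded when the call began; what a row does not reach only later rows make up. A row lasts 1/10 s, in which the tool goes at most 50 mm and 8.59 degrees, less where a joint would pass 70% of its speed; a pose out of reach is approached as far as the arm can. A call with a gripper value outside its range is refused whole. The fingers move at their own pace and stop on an object; "newtons" is the grip in N (left out, the last holds). Time passes only in rows, so rows that repeat a pose let the fingers close, or fill a call up. It gives the time, the measured TCP pose, the force, the opening and the grip force at its end, in the units of the state.
- read_state(): the state, without advancing time (a new reading comes with each control period).
- grab_frame(name): name is "side" or "top" or "wrist"; returns (picture, depth): 384x512x3 uint8, red, green, blue; 384x512 float32, m along the optical axis (not along the pixel's ray), 0 where there is no reading.
- camera_info(name): a dict with "fx", "fy", "cx", "cy" (pixels), "pose" (4x4, takes a point from camera to world coordinates); the wrist camera has in their place "mount" (4x4, takes a point from camera to tool coordinates, whose origin is the TCP and whose axes are the flange's). Camera axes: x right, y up, looking along -z (the intrinsics and any distortion apply to the point x, -y, -z); pixel columns grow to the right and rows downward; lengths in m; the calibration is good to about 2 mm. A picture is of the moment at which its call begins: read the wrist's pose just before it. camera_info takes no time and is no camera call.
- finish_job(): hands the job in; it is judged then, once.
The state is a dict: "clock": time; "joint_pos": joint angles; "dq": joint speeds; "effort": joint torques, N m; "ee_pos": TCP position; "tool_rot": TCP orientation; "contact_force": force on the tool from outside, world axes, zero at the start; "ft_torque": the same for the moment, N m; "grip_width": opening from 0.0 (shut) to 1.0 (fully open); "grasp_force": force on a finger pad.
Only numpy, scipy, OpenCV 4.12 (cv2) and the standard library are available. Lean on these libraries where they do the work, as an engineer would, in place of code of your own. Each camera call takes 0.05 s, during which the arm holds its last target. There are 200 camera calls.

TASK

Put the loose blue glass tile into the small round tub of blue glass, then close that tub with the pink lid so that it sits flat on the rim all round. Do not disturb the tub of orange glass.

Things in the scene. Friction and masses are not known exactly. Their poses are not given: they have to be found in the camera images.
- blue_tile: The one loose blue glass mosaic tile, square, 26 x 26 mm and 10 mm thick, about 18 g, lying flat on the white table. Origin at the centre of its underside; z is up, x and y run parallel to its sides.
- blue_tub: Round, open, clear plastic tub part-filled with blue glass, loose on the table, about 0.75 kg. 70 mm high; outer diameter 96 mm at the foot, 110 mm at the rim; wall 3 mm, mouth 104 mm across. The glass inside is a solid bed, its flat top 28 mm above the tub's underside. Origin at the centre of its underside, z up.
- pink_lid: Pink lid, about 80 g, lying right side up on the table. From below: plug 8 mm high tapering from 84 to 76 mm, flange 124 mm across, 5 mm thick, round upright knob 30 mm across, 30 mm tall, on the axis. Origin at the centre of the plug's underside, z up; knob at 13 to 43 mm. Closed, the flange lies on the tub's rim: origin 62 mm above the tub's, plug with 10 mm play. The like green lid is not used.
- orange_tub: Tub like the blue one but with orange glass, a bystander to be left where it stands. Same size; origin at the centre of its underside.
Mind the look-alikes: they are no part of the job. Of the things that look like the pink_lid, the smaller one is meant.

How it is judged:
By the outcome, as a careful person would: the job done as asked, in the order asked, and still so for the second after the job is handed in, with the robot touching nothing.
It also fails if it takes over 61 s, if anything falls off the work surface, if the arm or the gripper's body presses on something with over 40 N, if the wrist force passes 120 N, or if a joint passes its speed limit or range.

## Working session

There is one attempt and no reset: what is moved stays moved. The work goes in short steps, Python scripts to look and compute and a tool call to move; the robot and the scene stay as the last step left them, time stands still between calls to the robot, and variables do not carry over. Pictures are saved under pics/ and viewed, at most 10 in all, crops included, and the job is handed in when it is done.

Besides the shell and the picture viewer there is one more tool, called by a JSON object that holds its "op" and its "data". carry_out: Moves the arm, as the interface text tells. Its arguments: {"type":"object","properties":{"plan":{"type":"array"},"newtons":{"type":"number"}},"required":["plan"]}

```bash
mkdir -p pics; ls
python3 - <<'E'
from station import *
import cv2,numpy as np
np.set_printoptions(precision=4,suppress=True)
print(read_state())
for n in ["top","side"]:
    im,d=grab_frame(n); np.savez(f"pics/{n}0.npz",im=im,d=d)
    cv2.imwrite(f"pics/{n}0.png",im[:,:,::-1]); print(n,camera_info(n))
print(camera_info("wrist"))
try: print(tcp_to_tips)
except Exception as e: print(e)
a=cv2.imread("pics/top0.png");b=cv2.imread("pics/side0.png")
E
```

```text
pics
{'clock': 0.0, 'joint_pos': array([77.1194,  5.0109, 10.0365, 95.0997, -0.0034, 89.9991]), 'dq': array([-0.0069, -0.0508, -0.0007, -0.0138,  0.027 ,  0.0859]), 'effort': array([  0.0021, -52.0382,  46.4809,   0.016 ,   0.0002,   0.    ]), 'ee_pos': array([0.1226, 0.536 , 0.2526]), 'tool_rot': array([-179.9259,    0.0034,  167.1203]), 'contact_force': array([0.0974, 0.3756, 0.7751]), 'ft_torque': array([ 0.0183, -0.0177,  0.032 ]), 'grasp_force': 0.0, 'grip_width': 1.0009934102650562}
top {'fx': 408.26154803208186, 'fy': 408.26154803208186, 'cx': 255.70042990560646, 'cy': 191.74686677180463, 'pose': array([[-0.0236,  0.9842, -0.1755,  0.2744],
       [-0.9996, -0.0259, -0.0111, -0.1007],
       [-0.0155,  0.1752,  0.9844,  1.1499],
       [ 0.    ,  0.    ,  0.    ,  1.    ]])}
side {'fx': 473.79547121287874, 'fy': 473.79547121287874, 'cx': 260.3501007760493, 'cy': 189.8517629450809, 'pose': array([[-0.9449,  0.2576, -0.2018,  0.2588],
       [-0.327 , -0.719 ,  0.6132,  0.5335],
       [ 0.0129,  0.6455,  0.7637,  0.8581],
       [ 0.    ,  0.    ,  0.    ,  1.    ]])}
{'fx': 288.86487879579374, 'fy': 288.86487879579374, 'cx': 255.39410676668686, 'cy': 192.76705340898113, 'mount': array([[ 0.0007,  0.9556,  0.2946,  0.0744],
       [ 1.    , -0.0005, -0.0007,  0.0004],
       [-0.0005,  0.2946, -0.9556, -0.1204],
       [ 0.    ,  0.    ,  0.    ,  1.    ]])}
0.022
```

View pics/top0.png

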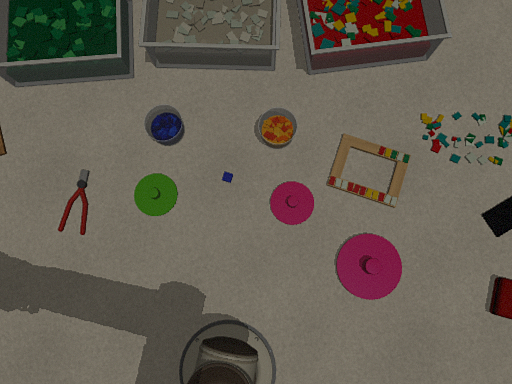

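View pics/side0.png

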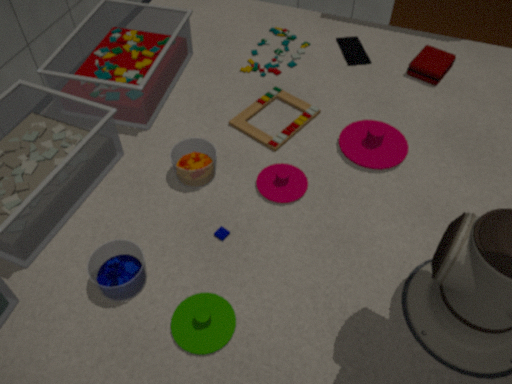

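Top view: blue tub at (165,125), orange tub at (276,128), loose tile at (227,177), small pink lid at (292,203), large pink look-alike at (369,266). The side view agrees: tub (118,268), tile (222,234), lid (282,183).

```bash
cat > h.py <<'E'
from station import *
import cv2,numpy as np
np.set_printoptions(precision=4,suppress=True)
from scipy.spatial.transform import Rotation as R
def cam(n,s=None):
    c=camera_info(n); P=c.get("pose")
    if P is None:
        T=np.eye(4); T[:3,:3]=R.from_euler("xyz",s["tool_rot"],degrees=True).as_matrix(); T[:3,3]=s["ee_pos"]; P=T@c["mount"]
    return c,P
def ray(c,P,uv,z):
    uv=np.atleast_2d(uv).astype(float)
    d=np.c_[(uv[:,0]-c["cx"])/c["fx"],-(uv[:,1]-c["cy"])/c["fy"],-np.ones(len(uv))]@P[:3,:3].T
    return P[:3,3]+d*((z-P[2,3])/d[:,2])[:,None]
def cont(im,lo,hi,near=None,mina=20):
    m=cv2.inRange(cv2.cvtColor(im,cv2.COLOR_RGB2HSV),np.array(lo),np.array(hi))
    cs=[k for k in cv2.findContours(m,cv2.RETR_EXTERNAL,cv2.CHAIN_APPROX_NONE)[0] if cv2.contourArea(k)>mina]
    if near is None: return cs
    return min(cs,key=lambda k:np.hypot(*(k[:,0].mean(0)-near)))
BLUE=((110,120,40),(130,255,255)); PINK=((155,130,60),(175,255,255)); ORG=((3,120,60),(25,255,255))
def rect(p): 
    (c,w,a)=cv2.minAreaRect((p[:,:2]*1000).astype(np.float32)); return np.array(c)/1000,w,a
def circ(p):
    (c,r)=cv2.minEnclosingCircle((p[:,:2]*1000).astype(np.float32)); e=cv2.fitEllipse((p[:,:2]*1000).astype(np.float32)); return np.array(e[0])/1000,e[1]
E
python3 - <<'E'
from h import *
loc={"top":dict(tile=(227,177),lid=(292,203),tub=(165,125),org=(276,128)),"side":dict(tile=(222,234),lid=(282,183),tub=(118,268),org=(195,162))}
for n in loc:
    f=np.load(f"pics/{n}0.npz"); im,d=f["im"],f["d"]; c,P=cam(n); L=loc[n]
    print(n,"tile",rect(ray(c,P,cont(im,*BLUE,L["tile"])[:,0],.010)))
    print("lid",circ(ray(c,P,cont(im,*PINK,L["lid"])[:,0],.0115)))
    print("bed",circ(ray(c,P,cont(im,*BLUE,L["tub"],300)[:,0],.028)), "orange",circ(ray(c,P,cv2.convexHull(np.vstack(cont(im,*ORG,None,5)))[:,0],.028)) if 0 else "")
    # depth cloud: rim points
    v,u=np.nonzero(d>0); z=d[v,u]
    X=np.c_[(u-c["cx"])/c["fx"]*z,-(v-c["cy"])/c["fy"]*z,-z]@P[:3,:3].T+P[:3,3]
    for k in ("tub","org"):
        g=ray(c,P,L[k],.03)[0]; m=(np.hypot(*(X[:,:2]-g[:2]).T)<.09)&(X[:,2]>.055)&(X[:,2]<.085)
        print(k,g,m.sum(), circ(X[m]) if m.sum()>20 else "")
E
```

```text
top tile (array([ 0.5233, -0.0075]), (24.855257034301758, 23.872243881225586), 69.79267883300781)
lid (array([ 0.4439, -0.1885]), (119.92511749267578, 120.69133758544922))
bed (array([0.674 , 0.1676]), (76.02839660644531, 84.5456771850586)) orange 
tub [0.6761 0.1685 0.03  ] 278 (array([0.6703, 0.1655]), (105.23915100097656, 105.61320495605469))
org [ 0.6579 -0.1506  0.03  ] 261 (array([ 0.6522, -0.1528]), (105.11875915527344, 105.40323638916016))
side tile (array([ 0.5225, -0.0024]), (26.789569854736328, 25.751802444458008), 71.36353302001953)
lid (array([ 0.4429, -0.1856]), (120.32091522216797, 121.16827392578125))
bed (array([0.6772, 0.1614]), (66.09394073486328, 83.2921142578125)) orange 
tub [0.6787 0.158  0.03  ] 707 (array([0.6694, 0.1664]), (105.07848358154297, 105.42913818359375))
org [ 0.6541 -0.1613  0.03  ] 510 (array([ 0.6509, -0.1523]), (105.08235931396484, 105.98770904541016))
```

{"op": "carry_out", "data": {"plan": [[-1, 0.029, -0.039, 0, 0, 0, -1.2], [-1, 0.058, -0.078, 0, 0, 0, -2.4], [-1, 0.087, -0.117, 0, 0, 0, -3.6], [-1, 0.116, -0.156, 0, 0, 0, -4.8], [-1, 0.145, -0.195, 0, 0, 0, -6.0], [-1, 0.174, -0.234, 0, 0, 0, -7.2], [-1, 0.203, -0.273, 0, 0, 0, -8.4], [-1, 0.232, -0.312, 0, 0, 0, -9.6]], "newtons": 30}}

```text
clock: 0.9
ee_pos: [0.3552, 0.2223, 0.2532]
tool_rot: [180.0, -0.0, 109.2]
contact_force: [-0.0, 0.3, -0.0]
grip_width: 1.003
grasp_force: 0.0
```

{"op": "carry_out", "data": {"plan": [[-1, 0.028, -0.038, -0.013, 0, 0, -1.1], [-1, 0.056, -0.076, -0.026, 0, 0, -2.2], [-1, 0.084, -0.114, -0.039, 0, 0, -3.3], [-1, 0.112, -0.152, -0.052, 0, 0, -4.4], [-1, 0.14, -0.19, -0.065, 0, 0, -5.5], [-1, 0.168, -0.229, -0.078, 0, 0, -6.6], [-1, 0.168, -0.229, -0.09, 0, 0, -6.6], [-1, 0.168, -0.229, -0.09, 0, 0, -6.6]]}}

```text
clock: 1.7
ee_pos: [0.5217, -0.0057, 0.1609]
tool_rot: [-179.8, 0.1, 69.8]
contact_force: [-0.7, 0.7, 0.1]
grip_width: 1.002
grasp_force: 0.0
```

Run:
```python
from h import *
s=read_state(); im,d=grab_frame("wrist"); cv2.imwrite("pics/w1.png",im[:,:,::-1])
print(s["ee_pos"],s["tool_rot"],s["joint_pos"],s["contact_force"])
c,P=cam("wrist",s)
for k in cont(im,*BLUE,None,40):
    p=ray(c,P,k[:,0],.010); print(k[:,0].mean(0),rect(p))
```

```text
[ 0.5217 -0.0057  0.1609] [-179.7598    0.0726   69.8364] [ -0.629    0.4953  -4.7998  84.9556   0.0119 109.5347] [-0.6976  0.6837  0.1423]
[258.117  183.3936] (array([ 0.5251, -0.0055]), (25.19173240661621, 24.43144989013672), 69.92697143554688)
```

{"op": "carry_out", "data": {"plan": [[0, 0.003, 0, -0.025, 0, 0, 0], [0, 0.003, 0, -0.05, 0, 0, 0], [0, 0.003, 0, -0.075, 0, 0, 0], [0, 0.003, 0, -0.095, 0, 0, 0], [0, 0.003, 0, -0.11, 0, 0, 0], [0, 0.003, 0, -0.118, 0, 0, 0], [0, 0.003, 0, -0.118, 0, 0, 0], [0, 0.003, 0, -0.118, 0, 0, 0]]}}

```text
clock: 2.55
ee_pos: [0.526, -0.0046, 0.0463]
tool_rot: [179.9, -0.0, 70.0]
contact_force: [-0.6, 0.3, -0.6]
grip_width: 0.503
grasp_force: 0.0
```

Run:
```python
from h import *
s=read_state(); im,d=grab_frame("wrist"); cv2.imwrite("pics/w2.png",im[:,:,::-1])
print(s["ee_pos"],s["tool_rot"],s["grip_width"],s["contact_force"],tcp_to_tips)
c,P=cam("wrist",s)
for k in cont(im,*BLUE,None,40):
    p=ray(c,P,k[:,0],.010); print(k[:,0].mean(0),rect(p))
```

```text
[ 0.526  -0.0046  0.0463] [179.9376  -0.0244  69.9516] 0.5033851381363672 [-0.612   0.2732 -0.5996] 0.022
[252.7673 236.3459] (array([ 0.525 , -0.0044]), (27.473968505859375, 24.509462356567383), 71.79389190673828)
```

View pics/w2.png

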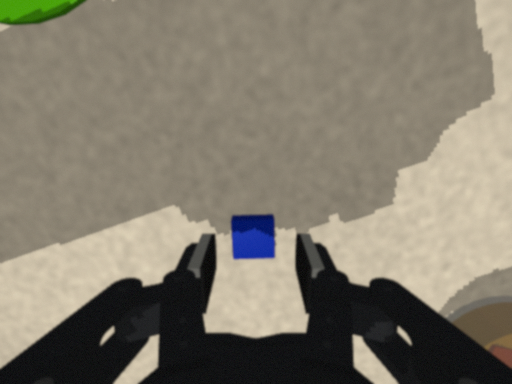

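The tile (252,237) sits centred between the fingertips (about 208 and 303) and square to them.

{"op": "carry_out", "data": {"plan": [[0, 0, 0, -0.01, 0, 0, 0], [0, 0, 0, -0.017, 0, 0, 0], [0, 0, 0, -0.021, 0, 0, 0], [0, 0, 0, -0.021, 0, 0, 0], [0.6, 0, 0, -0.021, 0, 0, 0], [0.6, 0, 0, -0.021, 0, 0, 0], [0.6, 0, 0, -0.021, 0, 0, 0], [0.6, 0, 0, -0.021, 0, 0, 0]], "newtons": 30}}

```text
clock: 3.4
ee_pos: [0.5257, -0.0048, 0.0245]
tool_rot: [180.0, -0.0, 69.9]
contact_force: [-0.1, 0.3, 0.3]
grip_width: 0.293
grasp_force: 30.2
```

{"op": "carry_out", "data": {"plan": [[0.6, 0, 0, 0.02, 0, 0, 0], [0.6, 0, 0, 0.06, 0, 0, 0], [0.6, 0, 0, 0.1, 0, 0, 0], [0.6, 0.025, 0.03, 0.12, 0, 0, 0], [0.6, 0.05, 0.06, 0.12, 0, 0, 0], [0.6, 0.075, 0.09, 0.12, 0, 0, 0], [0.6, 0.1, 0.12, 0.12, 0, 0, 0], [0.6, 0.12, 0.144, 0.12, 0, 0, 0]]}}

```text
clock: 4.2
ee_pos: [0.6466, 0.1409, 0.144]
tool_rot: [180.0, -0.0, 70.0]
contact_force: [-0.4, -0.2, 0.3]
grip_width: 0.293
grasp_force: 30.1
```

{"op": "carry_out", "data": {"plan": [[0.6, 0.012, 0.015, 0, 0, 0, 0], [0.6, 0.024, 0.027, 0, 0, 0, 0], [0.6, 0.024, 0.027, 0, 0, 0, 0], [0.6, 0.024, 0.027, 0, 0, 0, 0], [0.6, 0.024, 0.027, 0, 0, 0, 0], [0.6, 0.024, 0.027, 0, 0, 0, 0], [0.6, 0.024, 0.027, 0, 0, 0, 0], [0.6, 0.024, 0.027, 0, 0, 0, 0]]}}

```text
clock: 5.0
ee_pos: [0.6695, 0.1658, 0.1446]
tool_rot: [180.0, -0.0, 69.9]
contact_force: [-0.1, 0.2, -0.5]
grip_width: 0.293
grasp_force: 30.1
```

Run:
```python
from h import *
s=read_state(); im,d=grab_frame("wrist"); cv2.imwrite("pics/w3.png",im[:,:,::-1])
print(s["ee_pos"],s["tool_rot"],s["joint_pos"],s["grip_width"],s["grasp_force"])
c,P=cam("wrist",s)
v,u=np.nonzero(d>0); z=d[v,u]
X=np.c_[(u-c["cx"])/c["fx"]*z,-(v-c["cy"])/c["fy"]*z,-z]@P[:3,:3].T+P[:3,3]
m=(np.hypot(*(X[:,:2]-[.67,.166]).T)<.07)&(X[:,2]>.06)&(X[:,2]<.08)
print(m.sum(),circ(X[m]))
```

```text
[0.6695 0.1658 0.1446] [179.9824  -0.0099  69.8919] [ 13.9072  23.8061  20.6579  86.8317  -0.0016 124.0153] 0.2934824539160956 30.134507417678833
2151 (array([0.6711, 0.1668]), (104.41909790039062, 105.56649780273438))
```

View pics/w3.png

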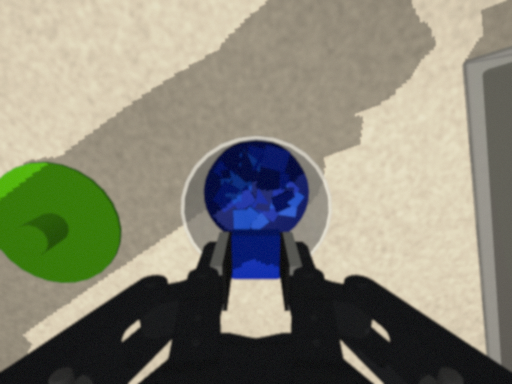

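Held tile at (256,253) over the tub, whose rim ring centres near (256,203); in line.

{"op": "carry_out", "data": {"plan": [[0.6, 0.001, 0.001, -0.025, 0, 0, 0], [0.6, 0.001, 0.001, -0.05, 0, 0, 0], [0.6, 0.001, 0.001, -0.07, 0, 0, 0], [0.6, 0.001, 0.001, -0.082, 0, 0, 0], [0.6, 0.001, 0.001, -0.088, 0, 0, 0], [0.6, 0.001, 0.001, -0.088, 0, 0, 0], [0.6, 0.001, 0.001, -0.088, 0, 0, 0], [0.6, 0.001, 0.001, -0.088, 0, 0, 0]]}}

```text
clock: 5.85
ee_pos: [0.6712, 0.1673, 0.0576]
tool_rot: [179.9, -0.1, 69.9]
contact_force: [-0.3, 0.3, 0.1]
grip_width: 0.292
grasp_force: 30.1
```

{"op": "carry_out", "data": {"plan": [[0.1, 0, 0, 0, 0, 0, 0], [0.1, 0, 0, 0, 0, 0, 0], [0.1, 0, 0, 0, 0, 0, 0], [0.1, 0, 0, 0, 0, 0, 0], [0.1, 0, 0, 0.01, 0, 0, 0], [0.1, 0, 0, 0.03, 0, 0, 0], [0.1, 0, 0, 0.06, 0, 0, 0], [0.1, 0, 0, 0.1, 0, 0, 0]]}}

```text
clock: 6.65
ee_pos: [0.6698, 0.167, 0.1565]
tool_rot: [-179.9, 0.1, 69.9]
contact_force: [0.1, 0.4, -0.2]
grip_width: 0.45
grasp_force: 0.0
```

{"op": "carry_out", "data": {"plan": [[-0.5, -0.024, -0.037, 0.01, 0, 0, 0], [-0.5, -0.048, -0.075, 0.02, 0, 0, 0], [-0.5, -0.072, -0.112, 0.03, 0, 0, 0], [-0.5, -0.096, -0.15, 0.03, 0, 0, 0], [-0.5, -0.12, -0.187, 0.03, 0, 0, 0], [-0.5, -0.144, -0.224, 0.03, 0, 0, 0], [-0.5, -0.168, -0.262, 0.03, 0, 0, 0], [-0.5, -0.192, -0.3, 0.03, 0, 0, 0]]}}

```text
clock: 7.45
ee_pos: [0.4775, -0.1341, 0.1874]
tool_rot: [179.9, -0.0, 69.9]
contact_force: [0.8, 0.1, -0.1]
grip_width: 0.747
grasp_force: 0.0
```

{"op": "carry_out", "data": {"plan": [[-0.5, -0.018, -0.028, 0, 0, 0, 0], [-0.5, -0.035, -0.054, 0, 0, 0, 0], [-0.5, -0.035, -0.054, 0, 0, 0, 0], [-0.5, -0.035, -0.054, 0, 0, 0, 0], [-0.5, -0.035, -0.054, 0, 0, 0, 0], [-0.5, -0.035, -0.054, 0, 0, 0, 0], [-0.5, -0.035, -0.054, 0, 0, 0, 0], [-0.5, -0.035, -0.054, 0, 0, 0, 0]]}}

```text
clock: 8.25
ee_pos: [0.4439, -0.1863, 0.1862]
tool_rot: [-180.0, -0.0, 70.0]
contact_force: [0.3, 0.2, -1.0]
grip_width: 0.751
grasp_force: 0.0
```

Run:
```python
from h import *
s=read_state(); im,d=grab_frame("wrist"); 
print(s["ee_pos"],s["tool_rot"],s["joint_pos"],s["grip_width"])
c,P=cam("wrist",s)
for k in cont(im,*PINK,None,300): print(k[:,0].mean(0),k[:,0].min(0),k[:,0].max(0),circ(ray(c,P,k[:,0],.0115)))
v,u=np.nonzero(d>0); z=d[v,u]
X=np.c_[(u-c["cx"])/c["fx"]*z,-(v-c["cy"])/c["fy"]*z,-z]@P[:3,:3].T+P[:3,3]
m=(np.hypot(*(X[:,:2]-[.4435,-.187]).T)<.05)&(X[:,2]>.038)&(X[:,2]<.05)
print(m.sum(),circ(X[m]),X[m].mean(0))
t,_=grab_frame("top")
big=np.hstack([cv2.resize(t[90:240,120:320],(400,300),interpolation=3),cv2.resize(im,(400,300))]); cv2.imwrite("pics/w4.png",big[:,:,::-1])
```

```text
[ 0.4439 -0.1863  0.1862] [-179.9858   -0.0027   69.9796] [-22.7733  -5.2367  -7.5485  87.7025   0.002   87.2471] 0.7513174334623046
[127.     363.3968] [108 340] [144 383] (array([ 0.2018, -0.363 ]), (44.953182220458984, 77.57073974609375))
[201.2696 326.8435] [181 312] [227 343] (array([ 0.3149, -0.3426]), (40.87013244628906, 55.98196792602539))
[255.6192 177.0062] [198 121] [313 233] (array([ 0.4441, -0.188 ]), (121.53218078613281, 121.67532348632812))
724 (array([ 0.4444, -0.1871]), (23.814863204956055, 24.15561866760254)) [ 0.4445 -0.187   0.0425]
```

View pics/w4.png

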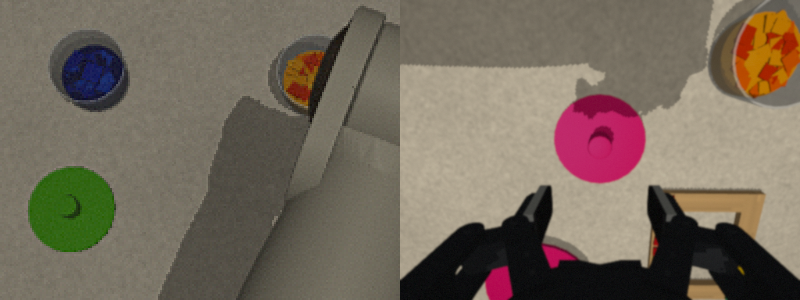

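Left: top crop with the tile no longer on the table and the blue tub at (90,70) in place. Right: small pink lid centred at (600,138) between and ahead of the open fingers.

{"op": "carry_out", "data": {"plan": [[-0.5, 0, -0.001, -0.035, 0, 0, 0], [-0.5, 0, -0.001, -0.07, 0, 0, 0], [-0.5, 0, -0.001, -0.1, 0, 0, 0], [-0.5, 0, -0.001, -0.12, 0, 0, 0], [-0.5, 0, -0.001, -0.135, 0, 0, 0], [-0.5, 0, -0.001, -0.144, 0, 0, 0], [-0.5, 0, -0.001, -0.144, 0, 0, 0], [-0.5, 0, -0.001, -0.144, 0, 0, 0]], "newtons": 50}}

```text
clock: 9.15
ee_pos: [0.4441, -0.188, 0.0431]
tool_rot: [179.9, 0.0, 69.9]
contact_force: [0.4, -0.3, -0.2]
grip_width: 0.753
grasp_force: 0.0
```

{"op": "carry_out", "data": {"plan": [[0.5, 0, 0, 0, 0, 0, 0], [0.5, 0, 0, 0, 0, 0, 0], [0.5, 0, 0, 0, 0, 0, 0], [0.5, 0, 0, 0, 0, 0, 0], [0.5, 0, 0, 0, 0, 0, 0], [0.5, 0, 0, 0, 0, 0, 0], [0.5, 0, 0, 0, 0, 0, 0], [0.5, 0, 0, 0, 0, 0, 0]]}}

```text
clock: 9.95
ee_pos: [0.4441, -0.1881, 0.0433]
tool_rot: [179.9, 0.0, 69.9]
contact_force: [-0.6, 1.3, 6.2]
grip_width: 0.331
grasp_force: 49.3
```

{"op": "carry_out", "data": {"plan": [[0.5, 0, 0, 0.01, 0, 0, 0], [0.5, 0, 0, 0.03, 0, 0, 0], [0.5, 0, 0, 0.06, 0, 0, 0], [0.5, 0, 0, 0.09, 0, 0, 0], [0.5, 0, 0, 0.12, 0, 0, 0], [0.5, 0.01, 0.016, 0.13, 0, 0, 0], [0.5, 0.025, 0.04, 0.13, 0, 0, 0], [0.5, 0.045, 0.07, 0.13, 0, 0, 0]]}}

```text
clock: 10.75
ee_pos: [0.489, -0.1177, 0.1737]
tool_rot: [179.9, 0.0, 69.8]
contact_force: [0.4, -0.7, -0.8]
grip_width: 0.331
grasp_force: 49.4
```

{"op": "carry_out", "data": {"plan": [[0.5, 0.021, 0.033, 0, 0, 0, 0], [0.5, 0.042, 0.066, 0, 0, 0, 0], [0.5, 0.063, 0.099, 0, 0, 0, 0], [0.5, 0.084, 0.132, 0, 0, 0, 0], [0.5, 0.105, 0.165, 0, 0, 0, 0], [0.5, 0.126, 0.198, 0, 0, 0, 0], [0.5, 0.14, 0.22, 0, 0, 0, 0], [0.5, 0.15, 0.235, 0, 0, 0, 0]]}}

```text
clock: 11.55
ee_pos: [0.6392, 0.1191, 0.1723]
tool_rot: [-180.0, 0.0, 70.0]
contact_force: [-0.4, -0.8, 0.1]
grip_width: 0.331
grasp_force: 49.4
```

Run:
```python
from h import *
s=read_state(); im,d=grab_frame("wrist"); t,td=grab_frame("top"); sd,_=grab_frame("side")
print(s["ee_pos"],s["tool_rot"],s["joint_pos"],s["grip_width"])
c,P=cam("wrist",s)
for z0 in [s["ee_pos"][2]-.0433+.013]:
  for k in cont(im,*PINK,None,300): print(k[:,0].mean(0),k[:,0].min(0),k[:,0].max(0),circ(ray(c,P,k[:,0],z0)))
v,u=np.nonzero(d>0); z=d[v,u]
X=np.c_[(u-c["cx"])/c["fx"]*z,-(v-c["cy"])/c["fy"]*z,-z]@P[:3,:3].T+P[:3,3]
m=(np.hypot(*(X[:,:2]-[.671,.1665]).T)<.07)&(X[:,2]>.06)&(X[:,2]<.08)
print(m.sum(),circ(X[m]))
# lid tilt: plane of pink depth points
hsv=cv2.cvtColor(im,cv2.COLOR_RGB2HSV); pm=cv2.inRange(hsv,*map(np.array,PINK))[v,u]>0
q=X[pm&(abs(X[:,2]-(s["ee_pos"][2]-.030))<.008)]
A=np.c_[q[:,:2]-s["ee_pos"][:2],np.ones(len(q))]; print(len(q),np.linalg.lstsq(A,q[:,2],rcond=None)[0],s["ee_pos"][2]-.0303)
big=np.hstack([cv2.resize(t[60:240,100:340],(400,300),interpolation=3),cv2.resize(im,(400,300))]); cv2.imwrite("pics/w5.png",big[:,:,::-1])
```

```text
[0.6392 0.1191 0.1723] [-179.9801    0.0029   70.0022] [ 10.5518  18.1215  16.382   88.2792   0.0076 120.5497] 0.3309544381819597
[255.351  237.0724] [149 132] [361 327] (array([0.6414, 0.1235]), (113.43599700927734, 117.91509246826172))
2047 (array([0.6709, 0.1665]), (104.49856567382812, 104.61580657958984))
23129 [0.0001 0.0003 0.1417] 0.1419982940265789
```

View pics/w5.png

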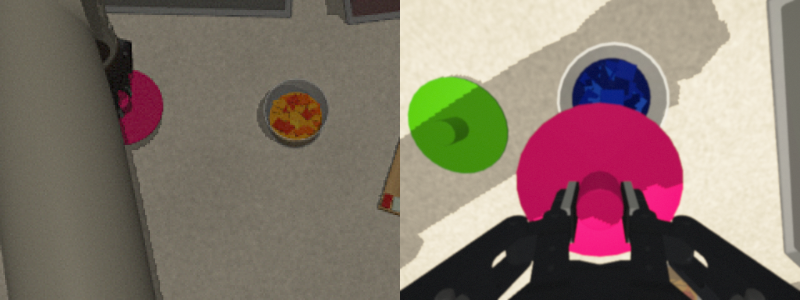

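The lid is held level (plane tilt <0.03°) and the tub's rim centre is at (0.671,0.1665); blue tub at right-crop (612,95), orange tub untouched at left-crop (295,113).

{"op": "carry_out", "data": {"plan": [[0.5, 0.016, 0.024, 0, 0, 0, 0], [0.5, 0.032, 0.047, 0, 0, 0, 0], [0.5, 0.032, 0.047, 0, 0, 0, 0], [0.5, 0.032, 0.047, -0.02, 0, 0, 0], [0.5, 0.032, 0.047, -0.035, 0, 0, 0], [0.5, 0.032, 0.047, -0.045, 0, 0, 0], [0.5, 0.032, 0.047, -0.052, 0, 0, 0], [0.5, 0.032, 0.047, -0.052, 0, 0, 0]]}}

```text
clock: 12.5
ee_pos: [0.67, 0.1636, 0.1194]
tool_rot: [-179.9, 0.0, 69.9]
contact_force: [-0.6, -0.0, -1.2]
grip_width: 0.332
grasp_force: 49.6
```

Run:
```python
from h import *
s=read_state(); sd,_=grab_frame("side"); print(s["ee_pos"],s["contact_force"])
cv2.imwrite("pics/s6.png",cv2.resize(sd[200:320,40:220],(720,480),interpolation=3)[:,:,::-1])
```

```text
[0.67   0.1636 0.1194] [-0.6033 -0.0332 -1.1839]
```

View pics/s6.png

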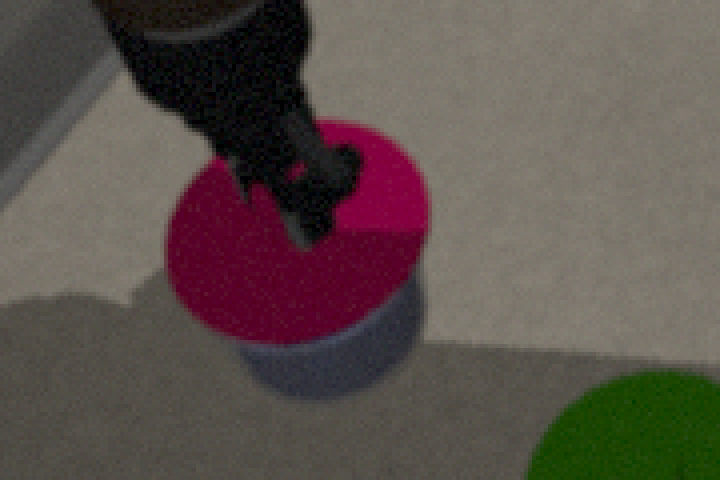

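The lid is level, centred just above the tub (lid about (298,235), tub below at (330,350)).

{"op": "carry_out", "data": {"plan": [[0.5, 0.001, 0.002, 0, 0, 0, 0], [0.5, 0.001, 0.002, -0.003, 0, 0, 0], [0.5, 0.001, 0.002, -0.006, 0, 0, 0], [0.5, 0.001, 0.002, -0.009, 0, 0, 0], [0.5, 0.001, 0.002, -0.011, 0, 0, 0], [0.5, 0.001, 0.002, -0.013, 0, 0, 0], [0.5, 0.001, 0.002, -0.013, 0, 0, 0], [0.5, 0.001, 0.002, -0.013, 0, 0, 0]]}}

```text
clock: 13.35
ee_pos: [0.6716, 0.1662, 0.1073]
tool_rot: [-180.0, -0.0, 69.9]
contact_force: [-0.5, -0.1, -0.4]
grip_width: 0.333
grasp_force: 49.6
```

{"op": "carry_out", "data": {"plan": [[0.5, 0, 0, -0.001, 0, 0, 0], [0.5, 0, 0, -0.001, 0, 0, 0], [0.5, 0, 0, -0.0015, 0, 0, 0], [0.5, 0, 0, -0.0015, 0, 0, 0], [0.5, 0, 0, -0.002, 0, 0, 0], [0.5, 0, 0, -0.002, 0, 0, 0], [0.5, 0, 0, -0.002, 0, 0, 0], [0.5, 0, 0, -0.002, 0, 0, 0]]}}

```text
clock: 14.15
ee_pos: [0.6716, 0.1662, 0.1056]
tool_rot: [180.0, -0.0, 69.9]
contact_force: [-1.8, -0.4, 3.6]
grip_width: 0.333
grasp_force: 49.9
```

Contact at the expected height. Releasing.

{"op": "carry_out", "data": {"plan": [[-0.2, 0, 0, 0, 0, 0, 0], [-0.2, 0, 0, 0, 0, 0, 0], [-0.3, 0, 0, 0, 0, 0, 0], [-0.3, 0, 0, 0, 0, 0, 0], [-0.4, 0, 0, 0, 0, 0, 0], [-0.4, 0, 0, 0.015, 0, 0, 0], [-0.4, 0, 0, 0.04, 0, 0, 0], [-0.4, 0, 0, 0.08, 0, 0, 0]]}}

```text
clock: 14.95
ee_pos: [0.6707, 0.1659, 0.1849]
tool_rot: [-179.8, 0.1, 69.9]
contact_force: [1.2, 0.3, 1.5]
grip_width: 0.696
grasp_force: 0.0
```

{"op": "carry_out", "data": {"plan": [[-0.4, -0.03, -0.02, 0.03, 0, 0, 0], [-0.4, -0.06, -0.04, 0.05, 0, 0, 0], [-0.4, -0.09, -0.06, 0.05, 0, 0, 0], [-0.4, -0.12, -0.08, 0.05, 0, 0, 0], [-0.4, -0.15, -0.1, 0.05, 0, 0, 0], [-0.4, -0.18, -0.12, 0.05, 0, 0, 0], [-0.4, -0.18, -0.12, 0.05, 0, 0, 0], [-0.4, -0.18, -0.12, 0.05, 0, 0, 0]]}}

```text
clock: 15.75
ee_pos: [0.4915, 0.0459, 0.237]
tool_rot: [179.9, -0.1, 69.9]
contact_force: [-0.0, -0.1, 0.3]
grip_width: 0.699
grasp_force: 0.0
```

Run:
```python
from h import *
for n in ("side","top"):
    im,d=grab_frame(n); c,P=cam(n)
    v,u=np.nonzero((d>0)&(cv2.inRange(cv2.cvtColor(im,cv2.COLOR_RGB2HSV),*map(np.array,PINK))>0)); z=d[v,u]
    X=np.c_[(u-c["cx"])/c["fx"]*z,-(v-c["cy"])/c["fy"]*z,-z]@P[:3,:3].T+P[:3,3]
    q=X[(np.hypot(*(X[:,:2]-[.671,.1665]).T)<.08)&(abs(X[:,2]-.075)<.012)]
    if len(q)>30: print(n,len(q),circ(q),np.linalg.lstsq(np.c_[q[:,:2]-[.671,.1665],np.ones(len(q))],q[:,2],rcond=None)[0])
    if n=="side": cv2.imwrite("pics/s7.png",cv2.resize(im[130:340,40:320],(800,600),interpolation=3)[:,:,::-1])
    print([(rect(ray(c,P,k[:,0],.01))[0],cv2.contourArea(k)) for k in cont(im,*BLUE,None,15)])
```

```text
side 2549 (array([0.6713, 0.1669]), (98.8971939086914, 103.0607681274414)) [ 0.0003 -0.0021  0.075 ]
[]
[]
```

View pics/s7.png

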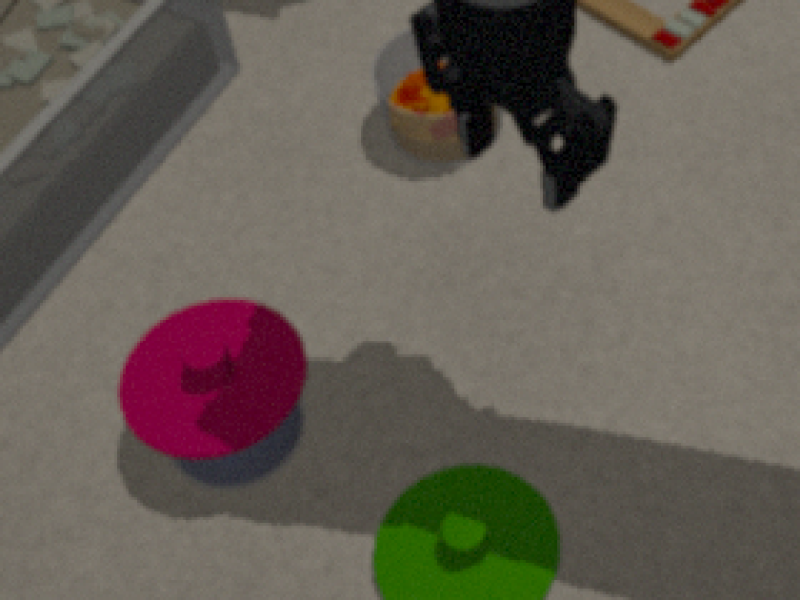

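The lid (213,380) lies flat on the blue tub: flange top at 75 mm, tilt about 0.1°, centred on the tub. No loose blue tile remains on the table, and the orange tub is in place.

```bash
python3 -c "
from station import *
print(finish_job())"
```

```text
the job is handed in; nothing more can be done
None
```

The blue tile was released inside the blue tub, and the small pink lid sits flat and centred on its rim; the orange tub was not touched, and I handed the job in at about 16 s.

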